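# Free the jammed pool ball from the return pipe

## Robot

A 6-joint arm with a two-finger parallel gripper is mounted at the origin on the work surface. World frame = base frame: x ahead of the robot, y to its left, z up, the work surface at z = 0. Lengths are in m, angles in rad, forces in N, time in s.
With the tool pointing down it reaches from about 0.275 to 0.875 m from the base axis. Payload 12.5 kg.
Tool frame: the origin (TCP) lies on the centre line of the jaws, within the pads' length; the fingertips stand r.finger_overhang ahead of it and the grasp point (between the pads) lies 3 mm ahead of it (r.finger_overhang is the distance from the TCP to the fingertips, in m); z points along the fingers, y is the line along which they close (so a half turn about z gives the same grasp; the last joint's range is limited). The gripper opens to 85 mm and grips with 20 to 120 N. Pads are 22 mm wide; open, the fingers measure 114 mm over their backs; the gripper's body (76 mm by 85 mm) begins 54 mm behind the grasp point. The pads swing forward as they close: fully open they stand 13 mm farther back than shut.
Start: joints at [-1.37, 0.351, 1.652, -0, 1.139, -0.085], TCP at [0.155, -0.528, 0.253] pointing down, gripper open.
Joint ranges: [-2.75, 2.75], [-0.79, 2.1], [0.01, 2.65], [-1.57, 4.71], [0.07, 3.14], [-2.87, 2.87]. Speed limits (rad/s): [2.22, 2.22, 2.79, 3.14, 3.14, 3.14].

## Interface

Orientations are given as a unit quaternion [x, y, z, w].
In Python, from cell import r, optics gives the robot as it stands. The module is installed in compiled form; this text tells all that it offers. Calls block until the motion is done:
- r.move_to(position, orientation): joint-space move of the TCP to a pose.
- r.move_linear(position, rot=None, vel=0.15): straight line of the TCP; rot=None keeps the orientation; vel is the mean speed in m/s.
- r.set_joints(angles): joint-space move.
- r.set_gripper(opening, squeeze=None): opening from 0.0 (shut) to 1.0 (fully open); squeeze is the grip in N (None keeps the last); returns when the fingers have stopped.
- r.sleep(seconds).
- r.inverse_kinematics(position, orientation): joint angles nearest the present ones, or None.
- optics.get_image(name): name is "scene" or "top" or "wrist"; returns a dict with "pixels" (480x640x3 uint8, red, green, blue), "depth" (480x640 float32, m along the optical axis (not along the pixel's ray), 0 where there is no reading), "fx", "fy", "cx", "cy" (pixels), "camera_from_world" (4x4, takes a point from world to camera coordinates); the wrist camera has in their place "mount" (4x4, takes a point from camera to tool coordinates, whose origin is the TCP and whose axes are the flange's). Camera axes: x right, y down, z forward; pixel columns grow to the right and rows downward; lengths in m; the calibration is good to about 2 mm. A picture is of the moment at which its call begins: read the wrist's pose just before it.
A pose or a line that the arm cannot do raises r.PlanningError and nothing moves.
- r.hand_in(): hands the job in; it is judged then, once.
Readings, each from a call of its own:
- r.current_t(): time.
- r.current_q(): joint angles.
- r.current_qvel(): joint speeds.
- r.current_effort(): joint torques, N m.
- r.current_tool_pos(): TCP position.
- r.current_ee_rot(): TCP orientation.
- r.current_contact_force(): force on the tool from outside, world axes, zero at the start.
- r.current_torque(): the same for the moment, N m.
- r.current_opening(): opening from 0.0 (shut) to 1.0 (fully open).
- r.current_finger_force(): force on a finger pad.
Only numpy, scipy, OpenCV 4.12 (cv2) and the standard library are available. Lean on these libraries where they do the work, as an engineer would, in place of code of your own. Each camera call takes 0.05 s, during which the arm holds its last target. There are 200 camera calls.

## Task

The yellow pool ball is jammed in the clear return pipe: swing the accessory box's tray fully up and out by its orange bar, then take the wooden dowel, slide it down the pipe from the upper end, let it rest lightly on the ball (a few newtons, without moving it) for about half a second, and only then push it slowly, never harder than about 25 N, until the ball drops into the box. Lay the dowel back in its cradle, swing the tray fully down again over the ball, and leave the other things on the table where they are.

Things in the scene. Friction and masses are not known exactly. Their poses are not given: they have to be found in the camera images.
- ball_center (a point): Centre of the yellow pool ball (57 mm, 170 g) jammed on the clear pipe's centre line 40 to 50 mm up from the outlet. Sprung rubber liners pinch its sides from 65 to 25 mm up from the outlet; it stays put until pushed down the pipe with 9 to 17 N (varies; a fast push peaks higher). Once its centre is past the liners it rolls out and drops into the box.
- station: Fixed blue box, 160 mm (x) by 184 mm (y) by 100 mm tall, 4 mm walls, floor top 6 mm up; its -y wall is only 62 mm tall. Origin: centre of its underside, z up. At its +y end a wooden stand, 98 mm wide, 202 mm high, carries the clear return pipe, which lies in the plane x = 0 and slopes 20 degrees from level: mouth high and to +y, outlet low over the box.
- pipe_mouth (a point): Centre of the open upper end of the clear pipe (130 mm long, 72 mm outside, 64 mm bore), on its centre line, about 202 mm above the table. Axes as station.
- pipe_outlet (a point): Centre of the pipe's open lower end, on its centre line, 158 mm above the table and 50 mm to +y of the box's centre. Axes as station.
- tray_handle (a point): Middle of the orange bar of the cantilever tray: round, 12 mm thick, along the station's x, 72 mm clear between its end posts, its underside 26 mm above the tray's rim. It is 130 mm above the table when lowered. The tray (140 by 125 by 30 mm deep, 0.3 kg) stays level as it swings. Axes as station.
- tray_lift (a joint): Angle q of the tray's 80 mm links, rad: 0 lowered into the box's top, 2.02 swung fully up and out past the -y wall. At q the links point 0.5585 + q above the station's +y. So the bar runs on an arc: from its lowered place it moves 0.080(cos(0.5585+q)-0.848) m in y and 0.080(sin(0.5585+q)-0.530) m in z. Stiff: it stays where left; moving it takes 2 to 8 N.
- dowel_center (a point): Centre of the loose round wooden dowel, 20 mm thick, 260 mm long, 60 g, blue flat ends (either end will do). Its own x runs along its length. It lies level in the cradle at the start, centre 44 mm above the table.
- cradle_seat (a point): Where the dowel's centre lies when it rests in the fixed wooden cradle: 44 mm above the table, half-way between two V notches (45 degree sides, 140 mm apart, each 12 mm thick, tops 57 mm above the table). Its x runs along the lying dowel, z up. The cradle's base is 170 by 50 by 8 mm.
- chalk_a: Bystander: blue chalk cube, 22 mm, with a blue top; origin at the centre of its underside. Leave it where it is.
- chalk_b: Bystander: green chalk cube with a blue top, 22 mm; origin at the centre of its underside. Leave it where it is.
- can: Bystander: aluminium drink can, 66 mm wide, 115 mm tall; origin at the centre of its underside. Leave it where it is.
- mug: Bystander: white mug, 80 mm wide, 90 mm tall; origin at the centre of its underside. Leave it where it is.
- brush: Bystander: small table brush with a wooden handle; origin at the centre of its underside. Leave it where it is.
- saucer: Bystander: blue bowl, 110 mm wide, 30 mm tall; origin at the centre of its underside. Leave it where it is.
- tip_jar: Bystander: amber glass jar with a steel cap, 50 mm wide, 60 mm tall; origin at the centre of its underside. Leave it where it is.

How it is judged:
By the outcome, as a careful person would: the job done as asked, in the order asked, and still so for the second after the job is handed in, with the robot touching nothing.
It also fails if it takes over 72 s, if anything falls off the work surface, if the arm or the gripper's body presses on something with over 40 N, if the wrist force passes 120 N, or if a joint passes its speed limit or range.

## Working session

There is one attempt and no reset: what is moved stays moved. The work goes in short steps, each a Python script; the robot and the scene stay as the last script left them, time stands still between calls to the robot, and variables do not carry over. Pictures are saved under pics/ and viewed, at most 11 in all, crops included, and the job is handed in when it is done.

```bash
mkdir -p pics; python3 - <<'E'
from cell import r, optics
import cv2,pickle,numpy as np
d={}
for n in("scene","top","wrist"):
    d[n]=optics.get_image(n); cv2.imwrite(f"pics/{n}0.png",d[n]["pixels"][:,:,::-1])
    print(n,{k:(np.round(v,3).tolist() if not np.isscalar(v) else v) for k,v in d[n].items() if k not in("pixels","depth")})
pickle.dump(d,open("d0.pkl","wb"))
print(r.current_t(),r.current_tool_pos(),r.current_ee_rot(),r.finger_overhang,r.current_contact_force())
E
```

```text
scene {'fx': 497.3373798934985, 'fy': 497.3373798934985, 'cx': 317.01506951507946, 'cy': 244.41394011577083, 'camera_from_world': [[-0.209, 0.978, -0.018, 0.104], [0.735, 0.145, -0.663, -0.257], [-0.645, -0.152, -0.749, 1.381], [0.0, 0.0, 0.0, 1.0]]}
top {'fx': 468.38661363976144, 'fy': 468.38661363976144, 'cx': 322.3599142835833, 'cy': 237.8552252270183, 'camera_from_world': [[-0.027, -1.0, 0.016, -0.02], [-0.982, 0.023, -0.186, 0.523], [0.186, -0.021, -0.982, 1.288], [0.0, 0.0, 0.0, 1.0]]}
wrist {'fx': 351.62625965190347, 'fy': 351.62625965190347, 'cx': 322.87788460092537, 'cy': 239.8141630770897, 'mount': [[0.001, -0.966, -0.26, 0.067], [1.0, 0.001, -0.001, -0.001], [0.001, -0.26, 0.966, -0.12], [0.0, 0.0, 0.0, 1.0]]}
0.15 [ 0.15504058 -0.52745306  0.25289729] [ 9.89807896e-01  1.42408313e-01 -2.62683939e-05 -4.46904987e-04] 0.022 [0.30621777 0.5142725  0.1383022 ]
```

View pics/scene0.png

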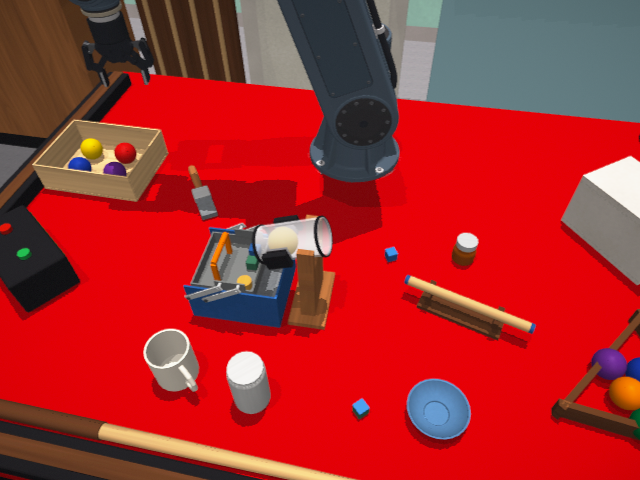

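View pics/top0.png

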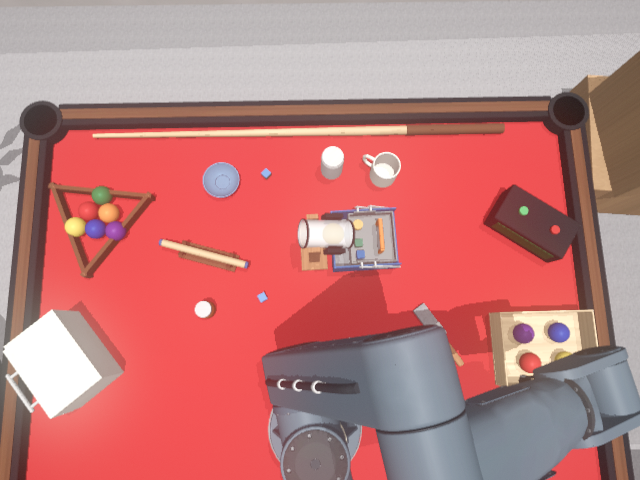

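The scene view shows the orange bar near (222,256), the pipe mouth ring near (323,237) and the dowel ends near (407,280) and (532,328). In the top view they are at (380,235), (302,234), (162,242) and (245,264). Next I'll turn these into world positions.

```bash
cat > vis.py <<'E'
import numpy as np,cv2
def w2c(im): return im["camera_from_world"]
def cloud(im,M=None):
    M=np.linalg.inv(w2c(im)) if M is None else M
    z=im["depth"];v,u=np.mgrid[:480,:640]
    p=np.stack([(u-im["cx"])/im["fx"]*z,(v-im["cy"])/im["fy"]*z,z,np.ones_like(z)],-1)
    return (p@M.T)[...,:3]
def tri(ims,uvs):
    P=[np.array([[i["fx"],0,i["cx"]],[0,i["fy"],i["cy"]],[0,0,1]])@w2c(i)[:3] for i in ims]
    X=cv2.triangulatePoints(P[0],P[1],np.float64(uvs[0]).reshape(2,1),np.float64(uvs[1]).reshape(2,1))[:,0]
    return X[:3]/X[3]
def proj(im,X):
    c=w2c(im)@np.append(X,1); return np.array([im["fx"]*c[0]/c[2]+im["cx"],im["fy"]*c[1]/c[2]+im["cy"]])
def hsv(im): return cv2.cvtColor(im["pixels"],cv2.COLOR_RGB2HSV)
def mask(im,lo,hi,box):
    m=cv2.inRange(hsv(im),lo,hi); b=np.zeros_like(m); b[box[1]:box[3],box[0]:box[2]]=1
    return (m>0)&(b>0)
E
python3 - <<'E'
import pickle,numpy as np,cv2
from vis import *
d=pickle.load(open("d0.pkl","rb"));s,t=d["scene"],d["top"]
np.set_printoptions(precision=4,suppress=True)
# orange bar, dowel blue ends
def cen(m): v,u=np.nonzero(m); return np.array([u.mean(),v.mean()]),len(u)
def show(n,sb,tb,lo,hi):
    out=[]
    for im,b in((s,sb),(t,tb)):
        m=mask(im,lo,hi,b); c,k=cen(m); out.append(c); p=cloud(im)[m]; ok=im["depth"][m]>0
        p=p[ok]; q=p[:,:2]-p[:,:2].mean(0); e=np.linalg.svd(q,full_matrices=False)[2][0]
        print(n,c,k,"depth med",np.median(p,0),"dir",e,"ext",np.ptp(q@e), "z",np.percentile(p[:,2],[5,50,95]))
    print("   tri",tri((s,t),out))
O=((5,170,120),(16,255,255)); B=((95,110,60),(125,255,255))
show("bar",(205,225,238,285),(370,212,390,258),*O)
show("endA",(400,272,416,290),(155,234,170,250),*B)
show("endB",(524,318,540,336),(237,256,252,272),*B)
W=((10,40,100),(24,190,255))
show("dowel",(405,275,535,332),(160,238,248,270),*W)
show("box",(180,225,300,330),(325,200,405,275),*B)
show("chalk_n",(380,244,402,264),(255,288,272,304),*B)
show("chalk_f",(350,396,372,418),(258,166,274,182),*B)
sc=np.concatenate([cv2.resize(s["pixels"][205:335,175:345],None,fx=4,fy=4,interpolation=2)[:, :680]],1)
cv2.imwrite("pics/crop_s.png",sc[:,:,::-1])
tc=cv2.resize(t["pixels"][190:290,280:410],None,fx=6,fy=6,interpolation=2); cv2.imwrite("pics/crop_t.png",tc[:,:,::-1])
# cloud by height near station
for n,im in(("s",s),("t",t)):
    c=cloud(im); 
    print(n,"valid frac in pipe",(im["depth"]>0).mean())
    near=(c[...,2]>.09)&(c[...,2]<.106)&(c[...,0]>.25)&(im["depth"]>0)&(mask(im,*B,(180,190,410,330)))
    print(np.percentile(c[near],[1,50,99],axis=0))
# green/amber/bystanders quick
E
```

```text
bar [220.1124 252.755 ] 347 depth med [ 0.5148 -0.1894  0.1309] dir [0.9957 0.0923] ext 0.12323132444261375 z [0.0777 0.1309 0.1377]<stdin>:6: RuntimeWarning: Mean of empty slice.
  ret = ret.dtype.type(ret / rcount)
<stdin>:11: RuntimeWarning: Mean of empty slice.
  ret = um.true_divide(
Traceback (most recent call last):
IndexError: index 0 is out of bounds for axis 0 with size 0
```

```bash
cat > m1.py <<'E'
import pickle,numpy as np,cv2
from vis import *
d=pickle.load(open("d0.pkl","rb"));s,t=d["scene"],d["top"]
np.set_printoptions(precision=4,suppress=True)
sc=cv2.resize(s["pixels"][205:335,175:345],None,fx=4,fy=4,interpolation=2); cv2.imwrite("pics/crop_s.png",sc[:,:,::-1])
tc=cv2.resize(t["pixels"][190:290,280:410],None,fx=6,fy=6,interpolation=2); cv2.imwrite("pics/crop_t.png",tc[:,:,::-1])
print(hsv(t)[225:245:6,376:384].tolist())
def show(n,sb,tb,lo,hi):
    out=[]
    for im,b in((s,sb),(t,tb)):
        m=mask(im,lo,hi,b)&(im["depth"]>0)
        if m.sum()<3: print(n,"few",m.sum()); continue
        v,u=np.nonzero(m); c=np.array([u.mean(),v.mean()]); out.append(c); p=cloud(im)[m]
        q=p[:,:2]-p[:,:2].mean(0); e=np.linalg.svd(q,full_matrices=False)[2][0]
        print(n,c,len(u),"med",np.median(p,0),"dir",e,"ext",np.ptp(q@e),"z",np.percentile(p[:,2],[5,50,95]))
    if len(out)==2: print("   tri",tri((s,t),out))
O=((3,120,120),(20,255,255)); B=((95,90,50),(128,255,255))
show("bar",(205,225,238,285),(372,212,388,258),*O)
show("endA",(400,272,416,290),(155,234,170,250),*B)
show("endB",(524,318,540,336),(237,256,252,272),*B)
show("dowel",(405,275,535,332),(160,238,248,270),(8,40,130),(28,190,255))
show("box",(180,225,300,330),(325,200,405,275),*B)
show("chalk_n",(380,244,402,264),(255,288,272,304),*B)
show("chalk_f",(350,396,372,418),(258,166,274,182),*B)
E
python3 m1.py
```

```text
[[[8, 120, 160], [9, 122, 161], [10, 139, 185], [12, 143, 248], [14, 132, 255], [14, 132, 255], [13, 119, 249], [5, 17, 198]], [[4, 20, 183], [2, 31, 158], [5, 58, 172], [12, 147, 231], [13, 136, 255], [15, 131, 255], [13, 133, 255], [11, 74, 202]], [[4, 21, 180], [3, 32, 158], [5, 40, 158], [9, 114, 184], [12, 144, 250], [14, 133, 255], [14, 133, 255], [12, 121, 244]], [[4, 20, 179], [3, 32, 157], [3, 31, 157], [5, 59, 173], [12, 145, 235], [14, 136, 255], [15, 131, 255], [13, 136, 255]]]
bar [219.9591 253.5371] 391 med [ 0.5183 -0.1895  0.1301] dir [0.9926 0.1211] ext 0.12377717734132943 z [0.0719 0.1301 0.1377]
bar [380.3673 234.6939] 147 med [ 0.5122 -0.1871  0.134 ] dir [-0.9991 -0.0422] ext 0.086824223158458 z [0.0865 0.134  0.1402]
   tri [ 0.5155 -0.1912  0.1144]
endA [406.8333 278.9167] 24 med [0.4574 0.18   0.051 ] dir [ 0.9645 -0.2642] ext 0.014318306518712985 z [0.0449 0.051  0.0556]
endA few 0
endB [531.9032 327.9677] 31 med [0.5274 0.4217 0.0517] dir [ 0.9429 -0.3331] ext 0.01499312545356244 z [0.0443 0.0517 0.0546]
endB few 0
dowel [470.1545 303.554 ] 1249 med [0.4931 0.3082 0.0514] dir [0.2817 0.9595] ext 0.24353369321856816 z [0.0431 0.0514 0.0553]
dowel [204.2131 254.6667] 915 med [0.4825 0.3051 0.0502] dir [-0.2828 -0.9592] ext 0.25496220205644843 z [0.0054 0.0502 0.0566]
   tri [0.4838 0.3077 0.0371]
box [245.5439 300.3878] 2927 med [ 0.592  -0.1206  0.0535] dir [-0.1734  0.9848] ext 0.21574170135035192 z [0.0075 0.0535 0.0997]
box [359.4048 253.9524] 42 med [ 0.4667 -0.134   0.0938] dir [ 0.4475 -0.8943] ext 0.08833506699866404 z [0.0897 0.0938 0.0983]
   tri [ 0.4945 -0.1595 -0.0679]
chalk_n [390.8731 254.    ] 134 med [0.3681 0.1404 0.0201] dir [0.7222 0.6916] ext 0.025411028380456578 z [0.0038 0.0201 0.0237]
chalk_n few 0
chalk_f [360.3043 406.4845] 161 med [0.7318 0.1274 0.0219] dir [0.9198 0.3924] ext 0.035736713532548633 z [0.0184 0.0219 0.0249]
chalk_f few 0
```

View pics/crop_s.png

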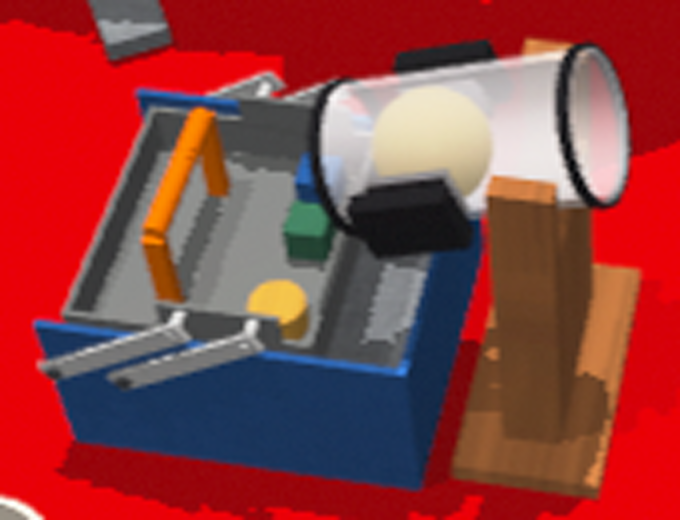

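View pics/crop_t.png

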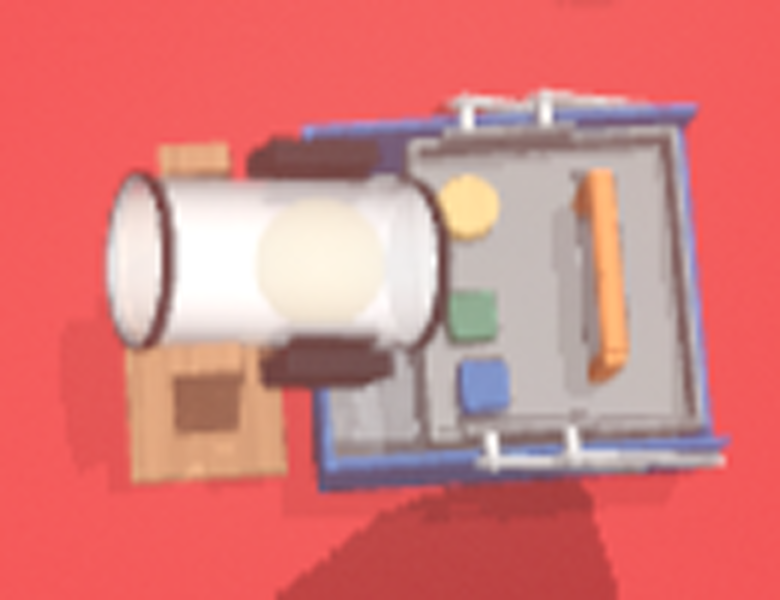

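The crops show the box rim corners, the bar and the pipe rings clearly. I'll fit the station pose to the corner pixels from both views.

```bash
python3 - <<'E'
import pickle,numpy as np
from vis import *
from scipy.optimize import least_squares
np.set_printoptions(precision=4,suppress=True)
d=pickle.load(open("d0.pkl","rb"));s,t=d["scene"],d["top"]
S=lambda x,y:(x/4+175-.4,y/4+205-.4); T=lambda x,y:(x/6+280-.4,y/6+190-.4)
c,sn=np.cos(np.radians(20)),np.sin(np.radians(20))
mo=(0,.05+.13*c,.2025); ou=(0,.05,.158)
obs=[(s,(.08,.092,.1),S(405,372)),(s,(.08,-.092,.1),S(37,324)),(s,(.08,.092,0),S(420,488)),(s,(.08,-.092,0),S(78,440)),
(t,(.08,.092,.1),T(303,130)),(t,(.08,-.092,.1),T(695,107)),(t,(-.08,-.092,.1),T(729,441)),(t,(-.08,.092,.1),T(322,462)),
(s,mo,S(598,125)),(t,mo,T(137,260)),(t,ou,T(423,265)),(s,ou,S(335,157))]
def W(p,X): a=p[2];return np.array([p[0]+np.cos(a)*X[0]-np.sin(a)*X[1],p[1]+np.sin(a)*X[0]+np.cos(a)*X[1],X[2]])
f=lambda p:np.concatenate([proj(i,W(p,X))-np.array(u) for i,X,u in obs])
o=least_squares(f,[.51,-.15,.03],loss="soft_l1",f_scale=1.5); p=o.x
print(p,"\n",f(p).reshape(-1,2)); print("mouth",W(p,mo),"outlet",W(p,ou))
np.save("st.npy",p)
# bar: tri of bar ends top centre
for a,b in((S(200,115),T(600,178)),(S(152,232),T(610,362))): X=tri((s,t),(a,b)); print("bar end",X)
A=tri((s,t),((406.8,279.5),(161.8,242.3)));B=tri((s,t),((532.2,328),(245.5,264.3)));print("dowel",A,B,(A+B)/2,np.linalg.norm(A-B),np.arctan2(*(B-A)[1::-1]))
E
```

```text
[ 0.5126 -0.1522  0.0323] 
 [[ 0.3027  0.8699]
 [-0.6008 -0.0217]
 [ 0.473   0.499 ]
 [-0.2909 -0.1245]
 [ 0.8389 -0.8281]
 [ 1.3577 -0.5129]
 [ 0.8834  0.714 ]
 [ 1.3498  1.0377]
 [ 0.8781 -0.1563]
 [ 0.2159  0.0247]
 [-0.544  -0.0152]
 [ 3.618   0.0127]]
mouth [0.507  0.0198 0.2025] outlet [ 0.511  -0.1022  0.158 ]
bar end [ 0.5359 -0.1691  0.2008]
bar end [ 0.4893 -0.2151  0.0485]
dowel [0.5277 0.27   0.2031] [0.5009 0.3301 0.0173] [0.5143 0.3001 0.1102] 0.19711814589050553 1.9912907215619666
```

```bash
cat > hw.py <<'E'
import numpy as np
from cell import r, optics
from scipy.spatial.transform import Rotation as R
np.set_printoptions(precision=4,suppress=True)
def down(yaw): return R.from_euler("z",yaw)*R.from_euler("x",np.pi)
def quat(Rt): return Rt.as_quat()
st=np.load("st.npy"); YAW=st[2]
def W(X): c,s=np.cos(YAW),np.sin(YAW); return np.array([st[0]+c*X[0]-s*X[1],st[1]+s*X[0]+c*X[1],X[2]])
def wristcloud():
    p,q=r.current_tool_pos(),r.current_ee_rot(); im=optics.get_image("wrist")
    M=np.eye(4); M[:3,:3]=R.from_quat(q).as_matrix(); M[:3,3]=p
    M=M@np.array(im["mount"]); im["camera_from_world"]=np.linalg.inv(M); return im
E
python3 - <<'E'
import pickle,cv2
from vis import *
from hw import *
d=pickle.load(open("d0.pkl","rb"));s,t=d["scene"],d["top"]
S=lambda x,y:(x/4+175-.4,y/4+205-.4); T=lambda x,y:(x/6+280-.4,y/6+190-.4)
for a,b in((S(200,115),T(610,362)),(S(152,232),T(600,178))): print("bar end",tri((s,t),(a,b)))
A=tri((s,t),((406.8,279.5),(245.5,264.3)));B=tri((s,t),((532.2,328),(161.8,242.3)))
print("dowel",A,B,(A+B)/2,np.linalg.norm(A-B),np.arctan2(*(B-A)[1::-1]))
# hover to look at the bar with the wrist camera
q=quat(down(YAW)); r.set_gripper(.55,30)
r.move_to([.52,-.192,.27],q)
im=wristcloud(); cv2.imwrite("pics/w1.png",im["pixels"][:,:,::-1]); pickle.dump(im,open("w1.pkl","wb"))
m=mask(im,(3,120,100),(20,255,255),(0,0,640,480))&(im["depth"]>0); c=cloud(im); 
m&=(abs(c[...,2]-.132)<.012)&(abs(c[...,1]+.19)<.04)&(abs(c[...,0]-.515)<.06)
p=c[m]; e=np.linalg.svd(p[:,:2]-p[:,:2].mean(0),full_matrices=False)[2][0]
print("wrist bar",len(p),p.mean(0),(p.min(0)+p.max(0))/2,np.percentile(p[:,2],[5,50,95]),e,r.current_t(),r.current_q(),r.current_contact_force())
E
```

```text
bar end [ 0.4722 -0.192   0.1275]
bar end [ 0.5545 -0.1888  0.1331]
dowel [0.4525 0.1832 0.0445] [0.5215 0.4248 0.0425] [0.487  0.304  0.0435] 0.25122721491366673 1.2926146342668283
wrist bar 1652 [ 0.5179 -0.1886  0.1342] [ 0.5145 -0.1886  0.1314] [0.1292 0.1348 0.1365] [-0.9994 -0.0349] 2.4667 [-0.4391  0.3419  1.6211 -0.0001  1.1787  1.1004] [-0.2197 -0.3901 -0.2529]
```

View pics/w1.png

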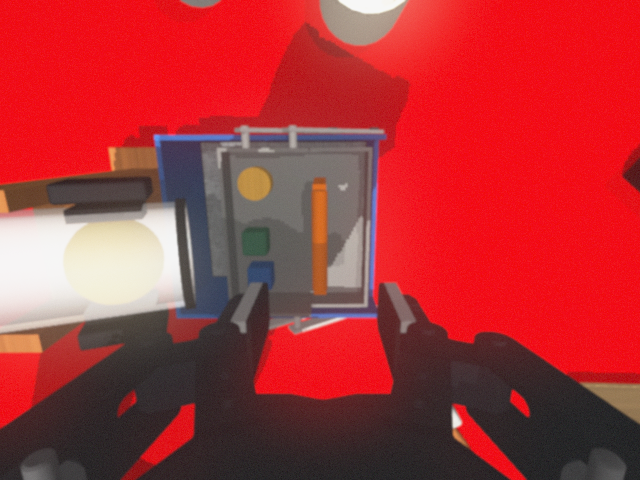

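The wrist view shows the bar centred between the fingers (column 320), at about (0.515, -0.189, 0.130), which agrees with triangulation. I'll grasp it and follow the arc.

```bash
cat >> hw.py <<'E'
BAR=np.array([.5145,-.1887,.130]); DY=np.array([-np.sin(YAW),np.cos(YAW),0])
def barpos(q): return BAR+DY*.08*(np.cos(.5585+q)-.848)+np.array([0,0,.08*(np.sin(.5585+q)-.530)])
def swing(qs,off=np.zeros(3),vel=.1,lim=22):
    log=[]
    for q in qs:
        r.move_linear(barpos(q)+[0,0,.003]+off,vel=vel)
        f=r.current_contact_force(); log.append((round(q,2),*np.round(f,1),round(r.current_t(),2)))
        if np.linalg.norm(f-F0)>lim: print("LIMIT"); break
    print(*log,sep="\n")
F0=r.current_contact_force()
E
python3 - <<'E'
from hw import *
r.move_linear(barpos(0)+[0,0,.003],rot=quat(down(YAW)),vel=.15)
print("pre",r.current_contact_force(),r.current_t())
r.set_gripper(0.0,35); print("opening",r.current_opening(),r.current_finger_force(),r.current_contact_force(),r.current_tool_pos())
swing(np.arange(.12,.5,.12))
E
```

```text
pre [ 0.3936  0.5356 -0.4553] 3.5333
opening 0.12261902113018852 34.309231638908386 [ 1.7066 -5.8641 -3.4012] [ 0.5148 -0.1895  0.1332]
(np.float64(0.12), np.float64(1.0), np.float64(-5.9), np.float64(-3.6), 4.19)
(np.float64(0.24), np.float64(1.9), np.float64(-5.6), np.float64(-4.7), 4.44)
(np.float64(0.36), np.float64(2.0), np.float64(-5.6), np.float64(-3.9), 4.69)
(np.float64(0.48), np.float64(2.2), np.float64(-5.4), np.float64(-6.2), 4.94)
```

```bash
python3 - <<'E'
from hw import *
F0=np.zeros(3)
swing(np.append(np.arange(.62,2.0,.14),[2.02,2.06,2.09]))
print(r.current_tool_pos()-barpos(2.02))
E
```

```text
LIMIT
(np.float64(0.62), np.float64(3.2), np.float64(-4.8), np.float64(-6.8), 5.2)
(np.float64(0.76), np.float64(4.1), np.float64(-3.7), np.float64(-7.3), 5.46)
(np.float64(0.9), np.float64(4.5), np.float64(-2.9), np.float64(-6.5), 5.72)
(np.float64(1.04), np.float64(4.7), np.float64(-3.1), np.float64(-6.3), 5.97)
(np.float64(1.18), np.float64(4.7), np.float64(-1.8), np.float64(-5.0), 6.23)
(np.float64(1.32), np.float64(5.9), np.float64(-1.9), np.float64(-4.9), 6.49)
(np.float64(1.46), np.float64(5.6), np.float64(-2.3), np.float64(-4.2), 6.75)
(np.float64(1.6), np.float64(6.3), np.float64(-2.7), np.float64(-4.4), 7.01)
(np.float64(1.74), np.float64(6.7), np.float64(-2.5), np.float64(-3.7), 7.27)
(np.float64(1.88), np.float64(7.6), np.float64(-3.3), np.float64(-3.5), 7.53)
(np.float64(2.02), np.float64(4.9), np.float64(1.1), np.float64(4.3), 7.78)
(np.float64(2.06), np.float64(-3.1), np.float64(15.4), np.float64(28.7), 8.03)
[ 0.0007 -0.0013  0.0024]
```

```bash
python3 - <<'E'
from hw import *
from vis import *
import cv2,pickle
r.move_linear(barpos(2.03)+[0,0,.003],vel=.1); print("f",r.current_contact_force())
r.set_gripper(.5); print("rel",r.current_contact_force())
p=r.current_tool_pos(); r.move_linear([p[0],p[1],.30],vel=.25)
y=1.2926; a=np.array([np.cos(y),np.sin(y),0]); C=np.array([.487,.304,.044]); g=C+.025*a
cands=[]
for yy in(y,y-np.pi):
    q=r.inverse_kinematics(g+[0,0,.20],quat(down(yy))); print(yy,q)
r.move_to(g+[0,0,.21],quat(down(y)))
im=wristcloud(); cv2.imwrite("pics/w2.png",im["pixels"][:,:,::-1]); pickle.dump(im,open("w2.pkl","wb"))
c=cloud(im); m=(im["depth"]>0)&(c[...,2]>.046)&(c[...,2]<.058)&(np.linalg.norm(c[...,:2]-C[:2],axis=-1)<.16)&mask(im,(8,30,60),(130,255,255),(0,0,640,480))
m&=abs((c[...,:2]-C[:2])@np.array([-a[1],a[0]]))<.014
P=c[m]; t=(P-C)@a; e=np.polyfit(t,(P-C)@np.array([-a[1],a[0],0]),1)
print(len(P),"t range",t.min(),t.max(),"line slope/off",e,"z",np.percentile(P[:,2],[50,95,99]))
im2=optics.get_image("scene"); cv2.imwrite("pics/s2.png",im2["pixels"][:,:,::-1])
print(r.current_t(),r.current_q())
E
```

```text
f [ 2.9609  3.9584 11.1849]
rel [ 0.4441  0.111  -0.1627]
1.2926 [ 0.5078  0.4376  1.5467 -0.      1.1573  0.786 ]
-1.8489926535897931 [ 0.5078  0.4376  1.5467  0.      1.1573 -2.3556]
4989 t range -0.12627838259064617 0.12959429618286364 line slope/off [-0.0077  0.0007] z [0.0519 0.0539 0.0544]
11.9417 [ 0.5066  0.4278  1.5357 -0.0001  1.178   0.7861]
```

View pics/w2.png

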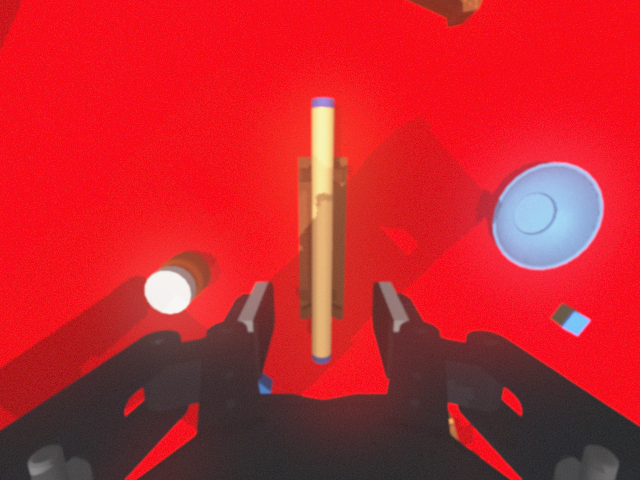

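View pics/s2.png

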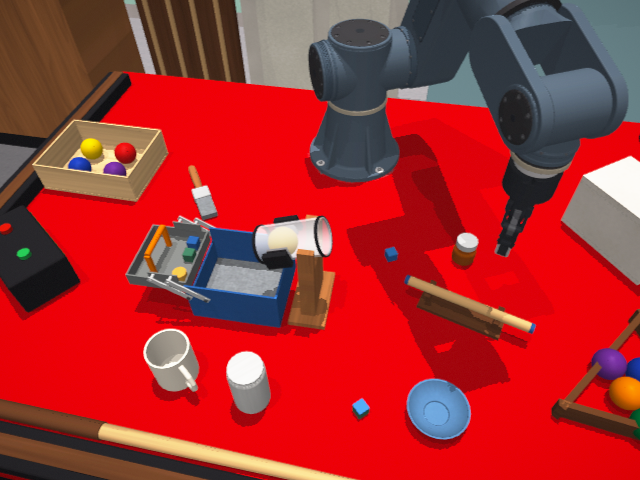

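The wrist view shows the dowel centred between the fingers (column 322) and the tray is fully out in the scene view. I'll grasp the dowel and bring it to just outside the mouth.

```bash
cat >> hw.py <<'E'
YD=1.285; AD=np.array([np.cos(YD),np.sin(YD),0]); ND=np.array([-AD[1],AD[0],0])
DC=np.array([.487,.304,.044])+.0015*AD+.0007*ND
GD=DC+.025*AD+[0,0,.003]                 # TCP when gripping the dowel in the cradle
c20,s20=np.cos(np.radians(20)),np.sin(np.radians(20))
U=DY*c20+np.array([0,0,s20]); XS=np.array([np.cos(YAW),np.sin(YAW),0])
RT=R.from_matrix(np.column_stack([U,XS,np.cross(U,XS)]))
MOUTH=W([0,.05+.13*c20,.158+.13*s20])
def tcp_ins(depth): return MOUTH+(.155-depth)*U-.003*RT.as_matrix()[:,2]
E
python3 - <<'E'
from hw import *
from vis import *
import cv2
r.move_to(GD+[0,0,.06],quat(down(YD)))
r.move_linear(GD,vel=.1); print("pre",r.current_contact_force())
r.set_gripper(0.0,100); print("grip",r.current_opening(),r.current_finger_force(),r.current_contact_force())
r.move_linear(GD+[0,0,.16],vel=.2)
r.move_to(tcp_ins(-.04),quat(RT))
print(r.current_t(),r.current_contact_force(),r.current_torque(),r.current_opening())
im=optics.get_image("scene"); 
for X in(MOUTH+.04*U,MOUTH,MOUTH+.30*U): print(proj(im,X))
cv2.imwrite("pics/s3.png",cv2.resize(im["pixels"][180:330,220:470],None,fx=3,fy=3,interpolation=2)[:,:,::-1])
c=cloud(im); cl=(c-MOUTH)
E
```

```text
pre [ 0.2959  0.8067 -0.1464]
grip 0.1984624370541801 97.45302557945251 [-1.5419 -0.3218  5.7898]
15.475 [ 0.3951  0.1418 -0.7602] [-0.1957  0.0374  0.0282] 0.20256312870055446
[345.7782 233.0157]
[324.9783 235.7077]
[500.5353 212.9864]
```

View pics/s3.png

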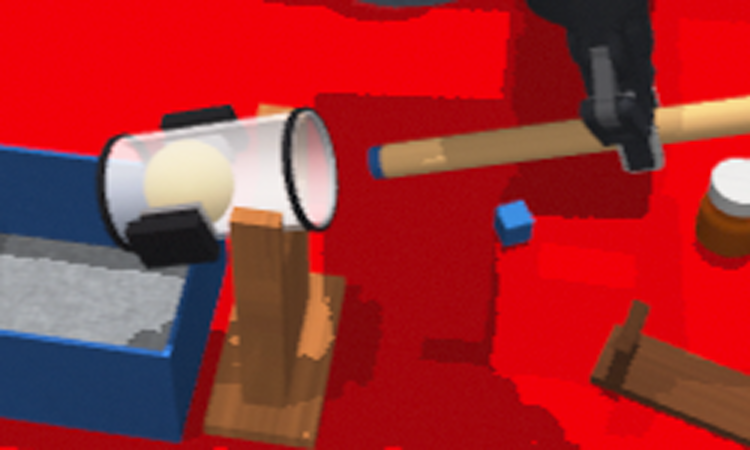

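The dowel tip is at (344.7, 234.3), against a predicted (345.8, 233.0), and it lines up with the mouth. I'll insert it and feel for the ball.

```bash
python3 - <<'E'
from hw import *
r.move_linear(tcp_ins(.02),vel=.12); r.move_linear(tcp_ins(.044),vel=.06); r.sleep(.1)
f0=np.mean([r.current_contact_force() for _ in range(3)],0); print("base",f0,r.current_t())
dep=.044; log=[]
while dep<.075:
    dep+=.001; r.move_linear(tcp_ins(dep),vel=.015)
    a=(r.current_contact_force()-f0)@U; log.append(round(float(a),2))
    if a>1.5: break
print(dep,log,r.current_t())
np.save("f0.npy",f0); np.save("dep.npy",dep)
h=[]
for _ in range(4): r.sleep(.2); h.append((r.current_contact_force()-f0)@U)
print("hold",np.array(h),r.current_contact_force()-f0,r.current_t())
E
```

```text
base [ 0.5702  0.0438 -0.3316] 16.825
0.054000000000000006 [-0.05, 0.18, -1.05, -0.29, 0.6, -0.86, 0.56, 0.63, -0.23, 5.48] 19.325
hold [6.4455 6.5724 5.8268 5.6468] [0.1749 5.4199 1.6424] 20.125
```

```bash
python3 - <<'E'
from hw import *
f0=np.load("f0.npy"); dep=float(np.load("dep.npy"))
ax=lambda:(r.current_contact_force()-f0)@U
for _ in range(4):
    if ax()<4.3: break
    dep-=.0002; r.move_linear(tcp_ins(dep),vel=.01); print(dep,ax())
h=[]
for _ in range(8): r.sleep(.1); h.append(ax())
print("hold",np.array(h),r.current_t()); np.save("dep.npy",dep)
E
```

```text
0.05380000000000001 5.7607596440582505
0.05360000000000001 4.308157758138014
0.05340000000000001 3.678114144949566
hold [2.2664 1.7969 1.1111 1.2484 1.254  1.6131 1.0357 0.3583] 21.675
```

```bash
python3 - <<'E'
from hw import *
f0=np.load("f0.npy"); dep=float(np.load("dep.npy"))
ax=lambda:float((r.current_contact_force()-f0)@U)
def rd(): return np.mean([ax() for _ in range(2)])
for _ in range(4):
    if rd()>2.5: break
    dep+=.0002; r.move_linear(tcp_ins(dep),vel=.01)
h=[]
for _ in range(8): r.sleep(.1); h.append(ax())
print("hold",dep,np.array(h),r.current_t())
log=[]; t0=dep; 
if min(h)>1:
    while dep<.100:
        dep+=.0007; r.move_linear(tcp_ins(dep),vel=.01); a=ax(); log.append(round(a,1))
        if a>21: print("HIGH"); break
        if len(log)>10 and max(log[-4:])<1.2 and dep>.065: print("free"); break
        if r.current_t()>34: break
print(dep,log,r.current_t()); np.save("dep.npy",dep)
E
```

```text
hold 0.05360000000000001 [1.6404 2.2246 2.3883 2.5618 3.0384 2.1938 3.8922 2.8819] 22.725
free
0.0844000000000002 [7.4, 11.8, 14.0, 14.9, 14.9, 14.5, 15.8, 15.6, 15.6, 15.9, 15.9, 15.9, 14.8, 14.6, 14.8, 15.6, 14.6, 16.0, 14.4, 15.4, 15.7, 15.0, 14.6, 16.1, 15.2, 15.3, 15.4, 13.9, 13.0, 12.8, 11.7, 11.9, 11.1, 9.0, 8.9, 7.4, 6.5, 5.3, 3.1, 1.7, 1.1, -0.2, -0.1, -0.6] 33.725
```

```bash
python3 - <<'E'
from hw import *
import cv2
r.move_linear(tcp_ins(-.04),vel=.25)
im=optics.get_image("scene"); cv2.imwrite("pics/s4.png",cv2.resize(im["pixels"][190:350,100:400],None,fx=2.5,fy=2.5,interpolation=2)[:,:,::-1])
r.move_to(GD+[0,0,.10],quat(down(YD)))
im=optics.get_image("scene"); cv2.imwrite("pics/s5.png",cv2.resize(im["pixels"][230:350,370:570],None,fx=3,fy=3,interpolation=2)[:,:,::-1])
print(r.current_t(),r.current_contact_force(),r.current_opening())
E
```

```text
35.3083 [-0.0281  0.0826 -0.7668] 0.20448770103637517
```

View pics/s4.png

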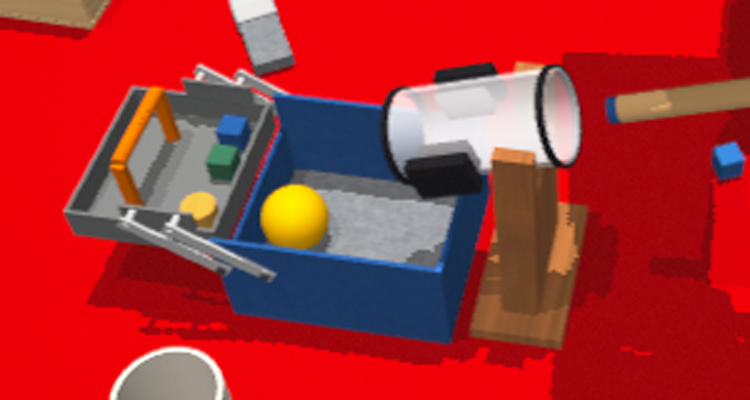

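The pipe is empty and the yellow ball is in the box at about (295,217) in the crop. Now I'll lay the dowel back in the cradle.

```bash
python3 - <<'E'
from hw import *
from vis import *
import cv2
f0=r.current_contact_force()
r.move_linear(GD+[0,0,.006],vel=.12)
for z in(.003,.001,0,-.0005):
    r.move_linear(GD+[0,0,z],vel=.02); f=r.current_contact_force()-f0; print(z,f)
    if f[2]>5: break
r.set_gripper(.3); r.set_gripper(.5); print(r.current_contact_force(),r.current_t())
r.move_linear(GD+[0,0,.21],vel=.3)
im=wristcloud(); C=DC; a=AD; c=cloud(im)
m=(im["depth"]>0)&(c[...,2]>.046)&(c[...,2]<.06)&(np.linalg.norm(c[...,:2]-C[:2],axis=-1)<.16)&mask(im,(8,30,60),(130,255,255),(0,0,640,480))&(abs((c-C)@ND)<.016)
P=c[m]; t=(P-C)@a; print(len(P),t.min(),t.max(),np.polyfit(t,(P-C)@ND,1),np.percentile(P[:,2],[50,95,99]),np.polyfit(t,P[:,2],1))
im=optics.get_image("scene"); cv2.imwrite("pics/s6.png",cv2.resize(im["pixels"][230:350,370:570],None,fx=3,fy=3,interpolation=2)[:,:,::-1]); print(r.current_t())
E
```

```text
0.003 [-0.1517  0.3868 -0.0158]
0.001 [ 1.1155 -0.5103  0.7218]
0 [-2.9029 -1.4279 11.547 ]
[-0.3485  0.2399 -0.6536] 37.6
4939 -0.12770580584201646 0.1277971223194855 [0.0005 0.0001] [0.0519 0.0539 0.0545] [0.0016 0.0514]
38.55
```

View pics/s6.png

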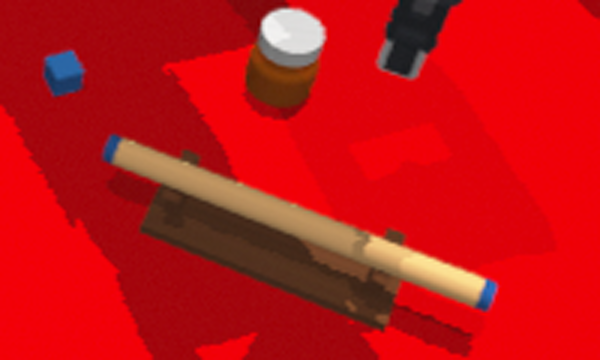

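The dowel lies level in its cradle, within 0.1 mm of where it started. Next I'll swing the tray back down.

```bash
python3 - <<'E'
from hw import *
p=barpos(2.02)+[0,0,.003]
r.move_to(p+[0,0,.17],quat(down(YAW))); r.move_linear(p+[0,0,.03],vel=.25); r.move_linear(p,vel=.08)
F0=np.zeros(3); print("pre",r.current_contact_force(),r.current_t())
r.set_gripper(0.0,35); print(r.current_opening(),r.current_contact_force())
swing(np.append(np.arange(1.88,.1,-.14),[.06,0,-.03,-.05]),lim=22)
print(r.current_tool_pos()-barpos(0))
E
```

```text
pre [-0.8266  0.1973  0.0895] 42.1167
0.12511589648863883 [-1.2751 -3.8539  2.435 ]
LIMIT
(np.float64(1.88), np.float64(-1.8), np.float64(-6.2), np.float64(5.6), 42.77)
(np.float64(1.74), np.float64(-2.5), np.float64(-5.2), np.float64(8.0), 43.02)
(np.float64(1.6), np.float64(-3.0), np.float64(-4.2), np.float64(8.8), 43.28)
(np.float64(1.46), np.float64(-2.8), np.float64(-4.2), np.float64(11.1), 43.54)
(np.float64(1.32), np.float64(-4.2), np.float64(-2.0), np.float64(11.7), 43.8)
(np.float64(1.18), np.float64(-3.0), np.float64(0.4), np.float64(11.6), 44.06)
(np.float64(1.04), np.float64(-2.8), np.float64(3.1), np.float64(11.7), 44.32)
(np.float64(0.9), np.float64(-2.9), np.float64(4.8), np.float64(11.1), 44.58)
(np.float64(0.76), np.float64(-1.2), np.float64(6.4), np.float64(7.5), 44.83)
(np.float64(0.62), np.float64(-0.6), np.float64(6.0), np.float64(4.8), 45.09)
(np.float64(0.48), np.float64(0.4), np.float64(5.9), np.float64(0.8), 45.35)
(np.float64(0.34), np.float64(1.0), np.float64(3.6), np.float64(-2.1), 45.61)
(np.float64(0.2), np.float64(0.8), np.float64(2.9), np.float64(-5.1), 45.87)
(np.float64(0.06), np.float64(-0.3), np.float64(0.1), np.float64(-6.8), 46.12)
(np.float64(0.0), np.float64(-2.8), np.float64(-3.9), np.float64(-0.4), 46.38)
(np.float64(-0.03), np.float64(-11.5), np.float64(-8.1), np.float64(16.4), 46.62)
(np.float64(-0.05), np.float64(-16.0), np.float64(-10.9), np.float64(30.1), 46.88)
[ 0.0002 -0.0005  0.0028]
```

The tray is firmly on its lower stop. I'll release the bar, retreat and check.

```bash
python3 - <<'E'
from hw import *
from vis import *
import cv2
r.move_linear(barpos(-.005)+[0,0,.003],vel=.1); print(r.current_contact_force())
r.set_gripper(.5); print(r.current_contact_force())
p=r.current_tool_pos(); r.move_linear([p[0],p[1],.27],vel=.2)
im=wristcloud(); c=cloud(im)
m=mask(im,(3,120,100),(20,255,255),(0,0,640,480))&(im["depth"]>0)&(abs(c[...,2]-.132)<.012)&(abs(c[...,1]+.19)<.04)&(abs(c[...,0]-.515)<.06)
P=c[m]; print("bar now",(P.min(0)+P.max(0))/2,np.percentile(P[:,2],[5,50,95]))
r.move_to([.155,-.528,.30],quat(down(.285)))
im=optics.get_image("scene"); cv2.imwrite("pics/s7.png",im["pixels"][:,:,::-1]); print(r.current_t())
E
```

```text
[-5.8823 -5.8921  4.2328]
[0.2662 0.2915 0.0645]
bar now [ 0.5146 -0.188   0.1287] [0.1284 0.1339 0.1357]
50.2667
```

View pics/s7.png

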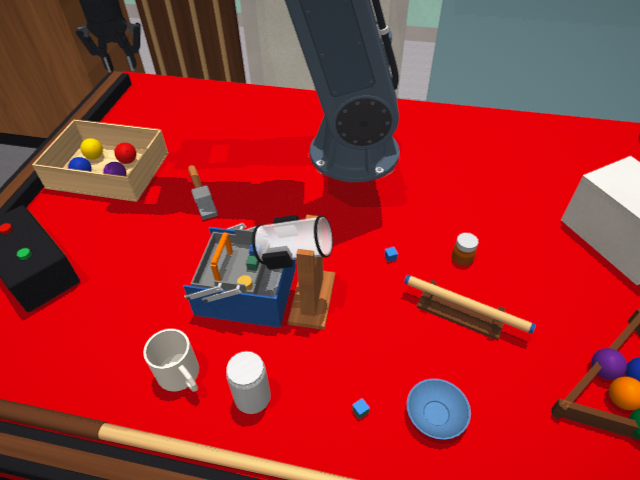

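The picture matches the first one: tray down, pipe empty, dowel in its cradle, and nothing else moved.

```bash
python3 -c "
from cell import r
print(r.hand_in())"
```

```text
the job is handed in; nothing more can be done
None
```

The job is done and handed in at about 50 s: the ball is in the box under the fully lowered tray, the dowel is back in its cradle, the push read at most about 16 N, the rest on the ball started near 6 N and ended at 2–4 N for 0.8 s before the push, and nothing else on the table appears to have moved.

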